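# Load the drill-jig carousel

### The arm

A 7-joint arm with a two-finger parallel gripper is mounted at the origin on the work surface. World frame = base frame: x ahead of the robot, y to its left, z up, the work surface at z = 0. Lengths are in m, angles in degrees, forces in N, time in s.
With the tool pointing down it reaches from about 0.35 to 0.775 m from the base axis. Payload 3.1 kg.
Tool frame: the origin (TCP) lies on the centre line of the jaws, within the pads' length; the fingertips stand 14 mm ahead of it and the grasp point (between the pads) lies 5 mm behind it (manip.tips_ahead is the distance from the TCP to the fingertips, in m); z points along the fingers, y is the line along which they close (so a half turn about z gives the same grasp; the last joint's range is limited). The gripper opens to 85 mm and grips with 20 to 120 N. Pads are 22 mm wide; open, the fingers measure 114 mm over their backs; the gripper's body (76 mm by 85 mm) begins 54 mm behind the grasp point. The pads swing forward as they close: fully open they stand 13 mm farther back than shut.
Start: joints at [-2.389, 17.813, 0.802, 86.603, -0.252, 75.585, -1.558], TCP at [0.55, 0, 0.245] pointing down, gripper open.
Joint ranges: [-154.91, 154.91], [-16.99, 109.72], [-72.82, 74.43], [7.12, 147.25], [-82.49, 262.49], [11.32, 116.49], [-174.64, 174.64]. Speed limits (degrees/s): [159.86, 159.86, 180, 180, 180, 180, 180].

### API

Orientations are given as [roll, pitch, yaw] about the fixed x, y, z axes, in that order (R = Rz(yaw) Ry(pitch) Rx(roll)).
In Python, from bench import manip gives the robot as it stands. The module is installed in compiled form; this text tells all that it offers.
- The arm moves only by the tool drive_tool, never from a script. Its argument "motion" is a list of rows, each an object with "fingers": the closure in counts, from 0 (fully open) to 255 (shut); "travel": the shift along the tool's x, y, z in mm, a list of three; "twist": the turn about the tool's z in degrees. A call has 1 to 10 rows; each row shifts and turns the commanded pose from where the row before left it, along the tool's axes as they then stand; what a row does not reach is not made up. A row lasts 1/8 s, in which the tool goes at most 62.5 mm and 10.7 degrees, less where a joint would pass 70% of its speed; a pose out of reach is approached as far as the arm can. A call is refused whole if a number of a shift passes 62.5 or a number of a turn 10.7, either way. A call with a gripper value outside its range is refused whole. The fingers move at their own pace and stop on an object; "squeeze" is the grip in N (left out, the last holds). Time passes only in rows, so rows that do not move let the fingers close. It gives the time, the measured TCP pose, the force, the opening and the grip force at its end, in the units of the state.
- manip.sense(): the state, without advancing time (a new reading comes with each control period).
- manip.grab_frame(name): name is "scene" or "side" or "wrist"; returns a dict with "color" (420x560x3 uint8, blue, green, red), "fx", "fy", "cx", "cy" (pixels), "T" (4x4, takes a point from camera to world coordinates). Camera axes: x right, y down, z forward; pixel columns grow to the right and rows downward; lengths in m; the calibration is good to about 2 mm. The wrist camera is an equidistant fisheye: a pixel r from the principal point sees the ray r / f radians off the axis. A picture is of the moment at which its call begins. There is no depth.
- manip.job_done(): hands the job in; it is judged then, once.
The state is a dict: "time": time; "joint_pos": joint angles; "joint_vel": joint speeds; "tau": joint torques, N m; "ee_pos": TCP position; "eef_rot": TCP orientation; "ft_force": force on the tool from outside, world axes, zero at the start; "torque": the same for the moment, N m; "grip_width": opening from 0.0 (shut) to 1.0 (fully open); "grip_force": force on a finger pad.
Only numpy, scipy, OpenCV 4.12 (cv2) and the standard library are available. Lean on these libraries where they do the work, as an engineer would, in place of code of your own. Each camera call takes 0.05 s, during which the arm holds its last target. There are 200 camera calls.

### The job

Turn the blue carousel (its rim has posts to move it by) until the white mark of the cavity that matches the jig lying in the loading lane faces the red pointer, then slide that jig along the lane, without lifting it, until it drops fully home and lies flat in its cavity. Leave that mark facing the pointer, and leave the other jig on its shelf and everything else on the bench where it is.

Things in the scene. Friction and masses are not known exactly. Their poses are not given: they have to be found in the camera images.
- fixture: fixed loading fixture: plywood board 275 x 385 x 12 mm carrying carousel, loading lane and waiting shelf. Origin on the carousel's axis at bench height, z up; +y points from the axis along the lane's middle line. Lane and shelf are one grey block, top 31 mm above the bench, from y = 121 to 255 mm and x = -35 to 150 mm.
- carousel (a joint): turn of the carousel, rad, counter-clockwise seen from above. -1.047 brings the T cavity's mark to the pointer, +1.047 the L cavity's. Starts between -0.4 and 0.4, can turn from -3 to 3. Light friction (about 0.12 N m at the axis); it stays where it is left.
- hub (a point): point on the carousel's axis 30 mm above the bench. Carousel: blue disc 240 mm in diameter, top 22 mm above the bench, with three grey inserts 8 mm thick (top 30 mm above the bench, 1 mm below the lane) 120 degrees apart: T cavity, L cavity, and a solid one with a cross-shaped jig fixed in it. Inserts are 80 mm wide, outer edge 112 mm from the axis.
- post (a point): top centre of the orange rim post: upright, 12 mm diameter, 105 mm from the axis, top 54 mm above the bench and 32 mm above the disc. At joint value q it stands at angle q counter-clockwise from the fixture's +y. Two dark posts of the same size stand 120 degrees either side of it. Free for 35 mm on both sides along the rim.
- pointer (a point): fixed point 106 mm from the axis on the lane's middle line, 31 mm above the bench, just in front of the tip of the red arrow painted on the lane's end; the mark that faces the pointer lies here
- t_mark (a point): white mark on the rim end of the T cavity's insert, 106 mm from the axis
- l_mark (a point): white mark on the rim end of the L cavity's insert, 106 mm from the axis
- t_cavity (a point): centre of the yellow floor of the T cavity, 65 mm from the axis, 22 mm above the bench. Cavity 8 mm deep, 3 mm larger than the jig all round; a seated jig's top stands 4 mm above the insert. Its cross bar lies outermost (outer wall 100.5 mm from the axis), its leg points to the axis. A seated jig has its origin here.
- l_cavity (a point): centre of the floor of the L-shaped cavity; same sizes as the T cavity, for the L jig
- lane (a point): middle of the lane's top, on its middle line 172 mm from the axis, 31 mm above the bench; the jig to load starts within 20 mm of it along the lane. The lane is 63.5 mm wide between two aluminium strips 4 mm wide and 5 mm high, and open at both ends (121 and 255 mm from the axis).
- shelf (a point): middle of the waiting shelf's top, beside the lane (95 mm to its +x side), 31 mm above the bench
- t_jig: T-shaped green-painted steel drill jig, 12 mm thick, 0.13-0.25 kg. Uniform. Outline 60 mm (x) by 65 mm (y): cross bar 60 x 22 mm along its +y end, and a leg 20 mm wide running 43 mm to -y, in the middle (x = 0). Origin: centre of the outline, underside. Axes nearly as fixture. Starts in the lane (leg towards the carousel: load it) or on the waiting shelf, same height (leave it).
- l_jig: L-shaped green-painted steel drill jig, 12 mm thick, 0.13-0.25 kg. Uniform. Outline 60 mm (x) by 65 mm (y): cross bar 60 x 22 mm along its +y end, and a leg 20 mm wide running 43 mm to -y, at x = 10 to 30 mm. Origin: centre of the outline, underside. Axes nearly as fixture. Starts in the lane (leg towards the carousel: load it) or on the waiting shelf, same height (leave it).
- star: small brown wooden star, 8 mm thick and about 60 mm across, lying on the plywood board on the robot's side of the lane; leave it alone
- star2: another brown wooden star, 8 mm thick, on the bench to the left; leave it alone
- coping_saw: coping saw lying flat on the bench at the left, frame 160 x 120 mm, 24 mm high; leave it alone
- file: flat file with wooden handle, 260 mm long, 20 mm high, on the bench at the right; leave it alone
- offcut: wooden offcut 100 x 45 x 18 mm on the bench at the left; leave it alone
- screw_jar: closed clear jar, 60 mm diameter, 70 mm high, on the bench at the right; leave it alone

How it is judged:
By the outcome, as a careful person would: the job done as asked, in the order asked, and still so for the second after the job is handed in, with the robot touching nothing.
It also fails if it takes over 54 s, if anything falls off the work surface, if the arm or the gripper's body presses on something with over 40 N, if the wrist force passes 120 N, or if a joint passes its speed limit or range.

## Working session

There is one attempt and no reset: what is moved stays moved. The work goes in short steps, Python scripts to look and compute and a tool call to move; the robot and the scene stay as the last step left them, time stands still between calls to the robot, and variables do not carry over. Pictures are saved under pics/ and viewed, at most 10 in all, crops included, and the job is handed in when it is done.

Besides the shell and the picture viewer there is one more tool, called after "Emit:" by a JSON object that holds its "fn" and its "kwargs". drive_tool: Moves the arm, as the interface text tells. Its arguments: {"type":"object","properties":{"motion":{"type":"array"},"squeeze":{"type":"number"}},"required":["motion"]}

```bash
mkdir -p pics; cat > h.py <<'E'
import numpy as np, cv2
from bench import manip
def ray(f,u,v,fish=False):
    x=(u-f["cx"])/f["fx"]; y=(v-f["cy"])/f["fy"]
    if fish:
        r=np.hypot(x,y)+1e-12; d=np.array([x/r*np.sin(r),y/r*np.sin(r),np.cos(r)])
    else: d=np.array([x,y,1.])
    T=np.array(f["T"]); return T[:3,3],T[:3,:3]@d
def onz(f,u,v,z,fish=False):
    o,d=ray(f,u,v,fish); return o+d*(z-o[2])/d[2]
def proj(f,p):
    T=np.array(f["T"]); c=T[:3,:3].T@(np.array(p)-T[:3,3]); return c[:2]/c[2]*[f["fx"],f["fy"]]+[f["cx"],f["cy"]]
def grab(n,save=None):
    f=manip.grab_frame(n)
    if save: cv2.imwrite("pics/"+save,f["color"])
    return f
E
python3 - <<'E'
from h import *
for n in("scene","side","wrist"):
    f=grab(n,n+"0.png"); print(n,np.round(f["T"],3).tolist(),f["fx"],f["cx"],f["cy"])
a=[cv2.imread(f"pics/{n}0.png") for n in("scene","side","wrist")]
print(manip.sense())
E
```

```text
scene [[-0.632, 0.55, -0.546, 1.155], [0.775, 0.444, -0.45, 0.578], [-0.006, -0.707, -0.707, 0.886], [0.0, 0.0, 0.0, 1.0]] 428.6934725204658 280.1679217513304 210.73616015536996
side [[-0.947, -0.17, 0.274, 0.077], [-0.323, 0.498, -0.805, 1.299], [0.001, -0.851, -0.526, 0.871], [0.0, 0.0, 0.0, 1.0]] 481.0691286266763 276.99012820836356 211.81787622059971
wrist [[1.0, 0.001, -0.002, 0.55], [0.0, -0.959, -0.284, 0.071], [-0.002, 0.284, -0.959, 0.372], [0.0, 0.0, 0.0, 1.0]] 325.19226210127806 277.32258077986404 205.188376613754
{'time': 0.15, 'joint_pos': array([-2.38869018, 17.84974451,  0.80242507, 86.6707142 , -0.25191579,
       75.58554166, -1.55728477]), 'joint_vel': array([ 0.042631  , -0.18392679,  0.0857846 , -0.35298143,  0.05743832,
       -0.01800951, -0.0230321 ]), 'tau': array([ 9.77451273e-04, -3.80270755e+01,  1.46461059e-01, -2.30848163e+01,
        1.21757569e-02,  9.70373891e-03, -3.15462728e-05]), 'ee_pos': array([5.49465735e-01, 5.27107204e-06, 2.44473223e-01]), 'eef_rot': array([-1.79895871e+02,  4.91413641e-03,  9.00044495e+01]), 'ft_force': array([0.31336337, 0.5819056 , 0.12997382]), 'torque': array([-0.04283409, -0.03346067, -0.06489477]), 'grip_force': 0.0, 'grip_width': 0.998941365534762}
```

View pics/scene0.png

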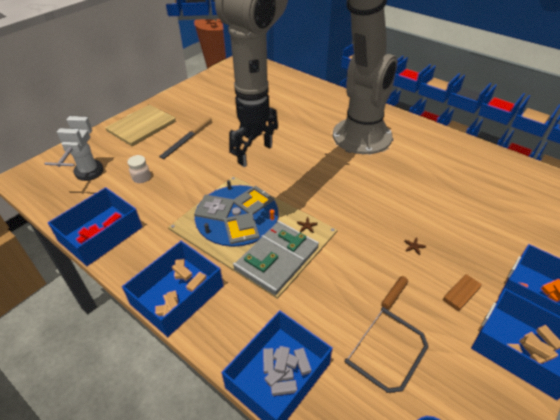

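View pics/wrist0.png

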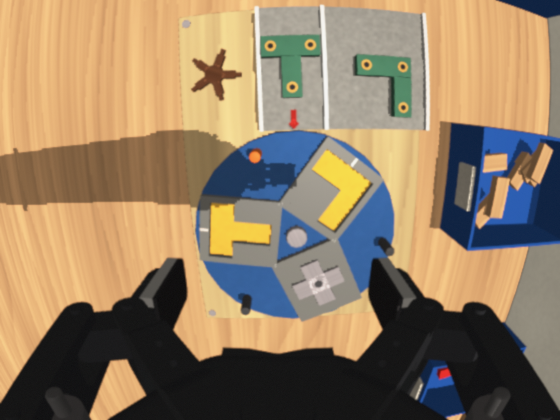

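The wrist view shows the T jig in the lane (about (291,65)) with its leg towards the carousel, and the L jig on the shelf. The T cavity is at left (mark about (204,230)), the orange post is at (255,157) and the hub at (297,237).

```bash
cat >> h.py <<'E'
def blobs(img,lo,hi,amin=15,box=None):
    hsv=cv2.cvtColor(img,cv2.COLOR_BGR2HSV); m=cv2.inRange(hsv,lo,hi)
    if box: k=np.zeros_like(m); k[box[1]:box[3],box[0]:box[2]]=255; m&=k
    n,l,s,c=cv2.connectedComponentsWithStats(m)
    return [(c[i],s[i]) for i in range(1,n) if s[i][4]>=amin],l
def lane_pose(f):
    """lane strips corners are measured by hand"""
E
python3 - <<'E'
from h import *
f=dict(manip.grab_frame("wrist")); im=f["color"]
g=lambda u,v,z: np.round(onz(f,u,v,z,True)*1000,1)
for nm,lo,hi,z,box in [("orange",(5,180,150),(18,255,255),.054,(230,140,280,180)),
  ("red",(0,150,80),(5,255,255),.031,(250,90,330,140)),
  ("green",(40,80,30),(90,255,255),.043,(250,10,430,130)),
  ("yellow",(20,180,120),(32,255,255),.024,(190,130,400,300)),
  ("white",(0,0,200),(180,60,255),.030,(195,140,380,260)),
  ("strip",(0,0,190),(180,60,255),.036,(240,0,440,135)),
  ("blue",(100,150,40),(125,255,255),.022,(190,120,400,325))]:
    for c,s in blobs(im,lo,hi,15,box)[0]: print(nm,c.round(1),s,g(c[0],c[1],z))
print("hub",g(297,237,.030))
for p in [(256,8),(262,129),(322,8),(326,129),(424,14),(429,129)]: print("strip",p,g(*p,.036))
E
python3 - <<'E'
import cv2
a=cv2.imread('pics/wrist0.png')[0:330,170:440]
cv2.imwrite('pics/c0.png',cv2.resize(a,None,fx=1.8,fy=1.8,interpolation=2))
E
```

```text
orange [254.5 156. ] [250 151  11  11  96] [527.1  27.7  54. ]
red [293.  118.9] [289 110   9  18  94] [565.9  63.8  31. ]
green [290.1  57.2] [ 261   36   59   61 1489] [562.3 127.   43. ]
green [389.5  77.7] [ 356   55   54   62 1374] [665.3 111.1  43. ]
yellow [321.6 164.2] [316 160  13  10  65] [597.7  14.8  24. ]
yellow [339.1 210.8] [320 181  50  49 538] [619.7 -38.4  24. ]
yellow [232.  230.1] [ 211  204   59   51 1669] [497.3 -61.7  24. ]
white [353.5 162. ] [350 158   8   9  36] [631.9  18.8  30. ]
white [203.7 229.3] [200 228   8   4  26] [465.2 -58.8  30. ]
strip [324.6  68.1] [320   5  14 125 633] [597.8 117.6  36. ]
strip [258.5  70.1] [254   6  15 126 642] [530.5 114.7  36. ]
strip [426.3  71.6] [422  13   8 118 408] [711.4 123.1  36. ]
blue [264.7 166.1] [ 204  132  121   67 4691] [535.8  12.1  22. ]
blue [356.2 154.1] [339 142  34  27 117] [636.5  26.4  22. ]
blue [367.7 235.8] [ 339  184   54  107 2858] [657.2 -70.3  22. ]
blue [294.8 234.6] [278 210  47  49 678] [569.8 -67.9  22. ]
blue [197. 226.] [197 217   1  19  19] [455.4 -57.9  22. ]
blue [252.9 287. ] [ 205  262   92   55 2566] [ 519.1 -138.6   22. ]
hub [571.9 -67.7  30. ]
strip (256, 8) [527.7 182.5  36. ]
strip (262, 129) [533.8  53.4  36. ]
strip (322, 8) [595.6 183.5  36. ]
strip (326, 129) [599.9  53.9  36. ]
strip (424, 14) [710.2 190.2  36. ]
strip (429, 129) [716.9  59.5  36. ]
```

Emit:
{"fn": "drive_tool", "kwargs": {"motion": [{"fingers": 0,"travel": [-38.5,-9.7,30],"twist": 0},{"fingers": 0,"travel": [-38.5,-9.7,30],"twist": 0},{"fingers": 0,"travel": [-38.5,-9.7,30],"twist": 0},{"fingers": 0,"travel": [-38.5,-9.6,30],"twist": 0},{"fingers": 0,"travel": [0,0,0],"twist": 8.8},{"fingers": 0,"travel": [0,0,0],"twist": 8.8},{"fingers": 0,"travel": [0,0,0],"twist": 8.8},{"fingers": 0,"travel": [0,0,0],"twist": 8.8},{"fingers": 0,"travel": [0,0,0],"twist": 0}], "squeeze": 20}}

```text
time: 1.32
ee_pos: [0.5112, -0.1539, 0.1251]
eef_rot: [-180.0, 0.0, 54.9]
ft_force: [0.5, 0.1, -0.6]
grip_width: 0.999
grip_force: 0.0
```

```bash
python3 - <<'E'
from h import *
s=manip.sense(); print(s["time"],s["ee_pos"],s["eef_rot"],s["ft_force"],manip.tips_ahead)
f=grab("wrist","w1.png")
E
```

```text
1.325 [ 0.51117927 -0.15385724  0.12507978] [-1.79977812e+02  2.06443979e-02  5.49103150e+01] [ 0.51231349  0.1483683  -0.61578502] 0.014
```

View pics/w1.png

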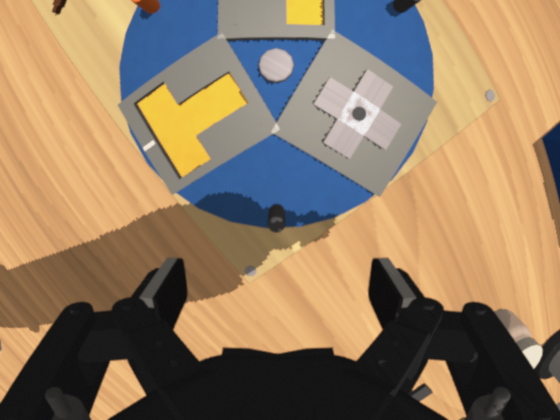

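The dark post is centred between the fingers at about (277,220) and the hub lies straight ahead at (276,65), so I'll go down and grip.

Emit:
{"fn": "drive_tool", "kwargs": {"motion": [{"fingers": 0,"travel": [0,0,25],"twist": 0},{"fingers": 0,"travel": [0,0,25],"twist": 0},{"fingers": 0,"travel": [0,0,24],"twist": 0},{"fingers": 230,"travel": [0,0,0],"twist": 0},{"fingers": 230,"travel": [0,0,0],"twist": 0},{"fingers": 230,"travel": [0,0,0],"twist": 0},{"fingers": 230,"travel": [0,0,0],"twist": 0},{"fingers": 230,"travel": [0,0,0],"twist": 0}], "squeeze": 20}}

```text
time: 2.38
ee_pos: [0.5119, -0.1541, 0.0522]
eef_rot: [179.9, -0.0, 54.8]
ft_force: [-0.6, 0.7, 4.0]
grip_width: 0.125
grip_force: 19.9
```

Emit:
{"fn": "drive_tool", "kwargs": {"motion": [{"fingers": 230,"travel": [0.3,-7.5,0],"twist": 4.1},{"fingers": 230,"travel": [1.1,-15,0],"twist": 8.2},{"fingers": 230,"travel": [1.1,-15,0],"twist": 8.2},{"fingers": 230,"travel": [1.1,-15,0],"twist": 8.2},{"fingers": 230,"travel": [1.1,-15,0],"twist": 8.2},{"fingers": 230,"travel": [1.1,-15,0],"twist": 8.2},{"fingers": 230,"travel": [1.1,-15,0],"twist": 8.2},{"fingers": 230,"travel": [1.1,-15,0],"twist": 8.2},{"fingers": 230,"travel": [1.1,-15,0],"twist": 8.2},{"fingers": 230,"travel": [1.1,-15,0],"twist": 8.2}]}}

```text
time: 3.62
ee_pos: [0.4745, -0.0267, 0.0522]
eef_rot: [180.0, 0.1, -23.4]
ft_force: [-4.2, -1.3, 6.7]
grip_width: 0.127
grip_force: 20.5
```

Emit:
{"fn": "drive_tool", "kwargs": {"motion": [{"fingers": 230,"travel": [0.3,-7.5,0],"twist": 4.1},{"fingers": 230,"travel": [0,0,0],"twist": 0},{"fingers": 230,"travel": [0,0,0],"twist": 0}]}}

```text
time: 4.0
ee_pos: [0.4783, -0.0186, 0.0522]
eef_rot: [-179.9, 0.1, -27.2]
ft_force: [-3.1, 2.3, 8.0]
grip_width: 0.126
grip_force: 20.5
```

```bash
python3 - <<'E'
from h import *
s=manip.sense(); print(s["time"],s["ee_pos"],s["eef_rot"],s["ft_force"])
f=grab("wrist","w2.png")
E
```

```text
4.0 [ 0.47831993 -0.01863161  0.05215081] [-1.79913675e+02  9.89291574e-02 -2.71563648e+01] [-3.11912774  2.28521041  7.95431493]
```

View pics/w2.png

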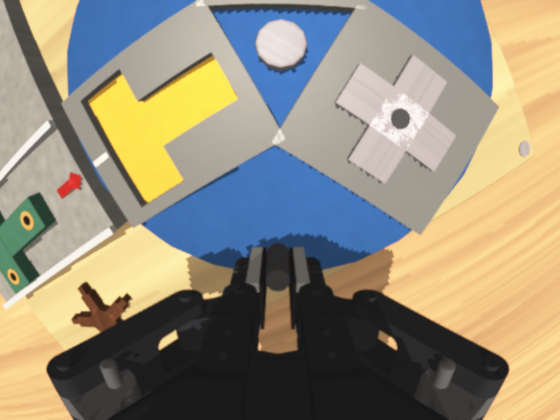

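The T mark at (99,159) is now next to the red arrow at (70,185), and the hub is at (281,44). I'll measure the remaining angle from this.

```bash
python3 - <<'E'
from h import *
f=manip.grab_frame("wrist"); im=f["color"]
P={}
for nm,lo,hi,z,box in [("red",(0,150,80),(5,255,255),.031,(50,160,95,210)),("mark",(0,0,185),(180,50,255),.030,(88,148,112,170)),
 ("hub",(0,0,120),(180,60,255),.030,(250,10,312,80)),("yellow",(20,180,120),(32,255,255),.022,(70,40,250,220))]:
    for c,s in blobs(im,lo,hi,20,box)[0]: P[nm]=onz(f,*c,z,True)*1e3; print(nm,c.round(1),s,P[nm].round(1))
a=lambda v:np.degrees(np.arctan2(-v[0],v[1]))
for h in (P["hub"],np.array([571.3,-68,30])):
  for n in P: print(n,np.hypot(*(P[n]-h)[:2]),a(P[n]-h))
# lane strips
for p in[(49,123),(0,183),(110,231),(8,305)]: print(p,onz(f,*p,.036,True)*1e3)
E
```

```text
red [ 69.7 184.7] [ 58 173  23  25 288] [565.8  63.   31. ]
mark [100.4 159.2] [ 93 152  16  16 130] [567.1  37.6  30. ]
hub [280.4  43.2] [ 255   19   52   49 1927] [570.9 -68.4  30. ]
yellow [182.6  76.7] [143  57  71  46 217] [581.  -19.8  22. ]
yellow [103.9  90.1] [ 89  75  32  29 138] [599.1  21.1  22. ]
red 131.4833471521895 2.2087566546122264
mark 106.00323512793582 2.041612290616616
hub 0.0 -0.0
yellow 93.8513218395148 -17.508422251990588
red 131.1235393039518 2.383152971349257
mark 105.64240705312454 2.2575023199233226
hub 0.5377633853975707 134.29215439175994
yellow 93.37773232664517 -17.35249881710943
(49, 123) [599.71706877  52.85708177  36.        ]
(0, 183) [594.30084864 110.06644623  36.        ]
(110, 231) [532.54466321  51.18740121  36.        ]
(8, 305) [527.19556426 176.78347355  36.        ]
```

Emit:
{"fn": "drive_tool", "kwargs": {"motion": [{"fingers": 150,"travel": [0,0,0],"twist": 0},{"fingers": 150,"travel": [0,0,0],"twist": 0},{"fingers": 150,"travel": [0,0,-15],"twist": 0},{"fingers": 150,"travel": [0,0,-35],"twist": 0},{"fingers": 150,"travel": [0,0,-40],"twist": 0},{"fingers": 180,"travel": [0,0,0],"twist": -10.7},{"fingers": 180,"travel": [0,0,0],"twist": -10.7},{"fingers": 180,"travel": [0,0,0],"twist": -10.7},{"fingers": 180,"travel": [0,0,0],"twist": -10.7},{"fingers": 180,"travel": [0,0,0],"twist": -10.7}]}}

```text
time: 5.35
ee_pos: [0.479, -0.0203, 0.1423]
eef_rot: [180.0, -0.1, 26.6]
ft_force: [0.3, -0.2, -0.3]
grip_width: 0.296
grip_force: 0.0
```

Emit:
{"fn": "drive_tool", "kwargs": {"motion": [{"fingers": 180,"travel": [0,0,0],"twist": -10.7},{"fingers": 180,"travel": [0,0,0],"twist": -10.7},{"fingers": 180,"travel": [0,0,0],"twist": -10.7},{"fingers": 180,"travel": [0,0,0],"twist": -10.7},{"fingers": 180,"travel": [0,0,0],"twist": -10.7},{"fingers": 180,"travel": [0,0,0],"twist": -10.7},{"fingers": 180,"travel": [0,0,0],"twist": -1.8},{"fingers": 180,"travel": [0,0,0],"twist": 0}]}}

```text
time: 6.35
ee_pos: [0.4788, -0.0202, 0.1418]
eef_rot: [180.0, 0.0, 92.2]
ft_force: [-0.3, -0.5, 0.7]
grip_width: 0.291
grip_force: 0.0
```

Emit:
{"fn": "drive_tool", "kwargs": {"motion": [{"fingers": 180,"travel": [38,18,0],"twist": 0},{"fingers": 180,"travel": [38,18,0],"twist": 0},{"fingers": 180,"travel": [38,18,0],"twist": 0},{"fingers": 180,"travel": [38,18,0],"twist": 0},{"fingers": 180,"travel": [40,19,0],"twist": 0},{"fingers": 180,"travel": [0,0,0],"twist": 0},{"fingers": 180,"travel": [0,0,0],"twist": 0}]}}

```text
time: 7.22
ee_pos: [0.5617, 0.1748, 0.141]
eef_rot: [-180.0, 0.1, 92.2]
ft_force: [0.1, -0.2, 0.4]
grip_width: 0.291
grip_force: 0.0
```

```bash
python3 - <<'E'
from h import *
s=manip.sense(); print(s["time"],s["ee_pos"],s["eef_rot"],s["ft_force"],s["grip_width"])
f=grab("wrist","w3.png"); g=grab("side","s3.png")
for p in [(.5615,.1768,.04),(.569,-.003,.03)]: print(proj(g,p))
c=proj(g,(.565,.09,.04)).astype(int); a=g["color"][max(0,c[1]-75):c[1]+75,max(0,c[0]-100):c[0]+100]
cv2.imwrite("pics/s3w.png",np.hstack([f["color"][:, 180:],cv2.resize(a,(400,420*1))]))
E
```

```text
7.225 [0.56167196 0.17476597 0.14103872] [-1.79963755e+02  8.95551920e-02  9.22357163e+01] [ 0.07933419 -0.1708627   0.38289359] 0.2906914169400186
[245.24515159 233.37281988]
[263.27111702 207.02672394]
```

View pics/s3w.png

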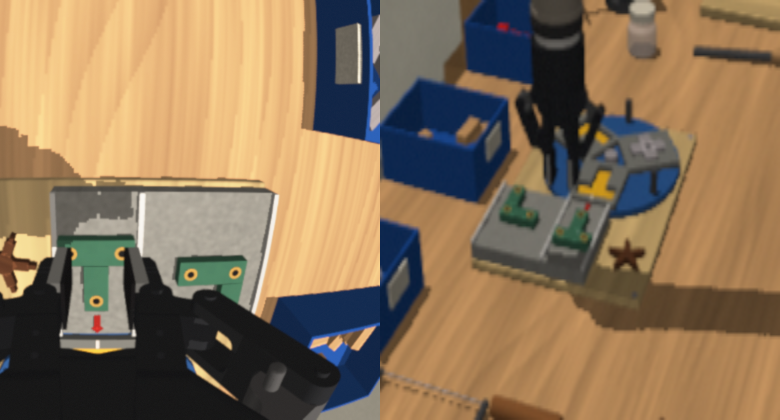

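The left half shows the T jig in the lane with its outer edge at row ≈236, crop columns 57–133. The lane behind it is free. I'll measure that edge in fixture coordinates.

```bash
python3 - <<'E'
from h import *
f=manip.grab_frame("wrist")
_,l=blobs(f["color"],(40,80,30),(90,255,255),15,(225,225,330,315))
t=np.radians(2.3); R=np.array([[np.cos(t),np.sin(t)],[-np.sin(t),np.cos(t)]])
F=lambda p:R@(p[:2]*1e3-[571.2,-68.2])
for u in (245,255,275,295,305):
    v=np.where(l[:,u]>0)[0]; print(u,v[:1],F(onz(f,u,v[0],.043,True)).round(1))
print("tcp",F(manip.sense()["ee_pos"]).round(1))
E
```

```text
245 [235] [-23.6 223. ]
255 [235] [-16. 223.]
275 [235] [ -1.1 223. ]
295 [235] [ 13.9 222.9]
305 [235] [ 21.4 222.9]
tcp [  0.3 242. ]
```

Emit:
{"fn": "drive_tool", "kwargs": {"motion": [{"fingers": 180,"travel": [4,0,20],"twist": 0},{"fingers": 180,"travel": [0,0,40],"twist": 0},{"fingers": 180,"travel": [0,0,25],"twist": 0},{"fingers": 180,"travel": [0,0,8],"twist": 0},{"fingers": 180,"travel": [0,0,0],"twist": 0},{"fingers": 180,"travel": [0,0,0],"twist": 0}]}}

```text
time: 8.12
ee_pos: [0.5629, 0.1797, 0.0499]
eef_rot: [179.8, -0.0, 92.3]
ft_force: [-0.3, -0.2, 0.7]
grip_width: 0.296
grip_force: 0.0
```

Emit:
{"fn": "drive_tool", "kwargs": {"motion": [{"fingers": 180,"travel": [0,-1,2.5],"twist": 0},{"fingers": 180,"travel": [-8,0,0],"twist": 0},{"fingers": 180,"travel": [-8,0,0],"twist": 0},{"fingers": 180,"travel": [-8,0,0],"twist": 0},{"fingers": 180,"travel": [-8,0,0],"twist": 0},{"fingers": 180,"travel": [-8,0,0],"twist": 0},{"fingers": 180,"travel": [0,0,0],"twist": 0}]}}

```text
time: 9.0
ee_pos: [0.5625, 0.1379, 0.0458]
eef_rot: [-180.0, 0.1, 92.2]
ft_force: [-0.9, -0.3, -0.6]
grip_width: 0.292
grip_force: 0.0
```

```bash
cat > m.py <<'E'
from h import *
import sys
t=np.radians(2.3); R=np.array([[np.cos(t),np.sin(t)],[-np.sin(t),np.cos(t)]])
F=lambda p:R@(p[:2]*1e3-[571.2,-68.2])
s=manip.sense(); print("tcp",F(s["ee_pos"]).round(1),s["ee_pos"][2],s["eef_rot"][2],s["ft_force"].round(1))
f=grab("wrist"); g=grab("scene"); h=grab("side")
c=proj(g,(.565,.03,.04)).astype(int); d=proj(h,(.565,.03,.04)).astype(int)
A=cv2.resize(g["color"][c[1]-45:c[1]+45,c[0]-60:c[0]+60],(400,300),interpolation=2)
B=cv2.resize(h["color"][d[1]-45:d[1]+45,d[0]-60:d[0]+60],(400,300),interpolation=2)
C=cv2.resize(f["color"],(400,300))
cv2.imwrite("pics/"+sys.argv[1],np.vstack([np.hstack([A,B]),np.hstack([C,0*C])]))
E
python3 m.py m1.png
```

```text
tcp [ -0.5 206.3] 0.04578901320464202 92.20487813033569 [-0.9 -0.3 -0.6]
```

View pics/m1.png

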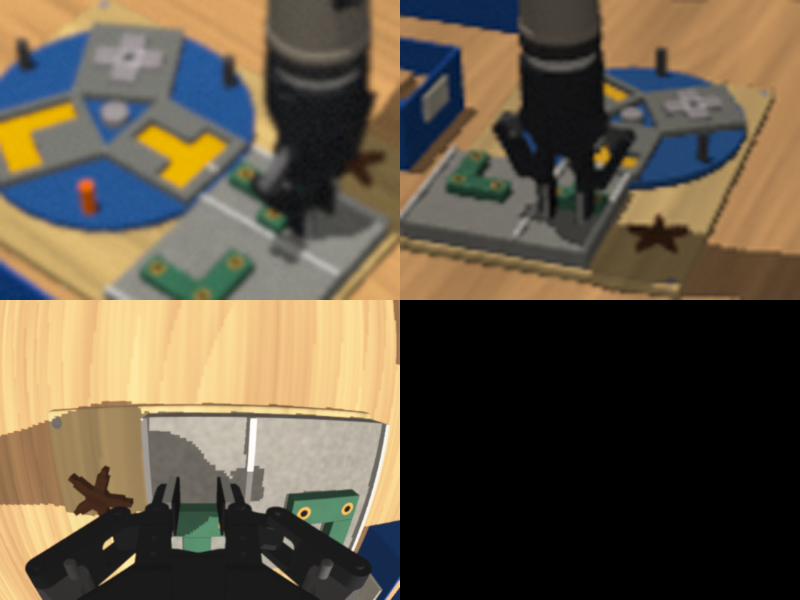

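The fingers are behind the cross bar and the jig is sliding squarely towards the T cavity (scene crop: jig at about (250,190), cavity at (185,150)). I'll continue.

Emit:
{"fn": "drive_tool", "kwargs": {"motion": [{"fingers": 180,"travel": [-7,0,-0.7],"twist": 0},{"fingers": 180,"travel": [-7,0,0],"twist": 0},{"fingers": 180,"travel": [-7,0,0],"twist": 0},{"fingers": 180,"travel": [-7,0,0],"twist": 0},{"fingers": 180,"travel": [-7,0,0],"twist": 0},{"fingers": 180,"travel": [-7,0,0],"twist": 0},{"fingers": 180,"travel": [-7,0,0],"twist": 0},{"fingers": 180,"travel": [-7,0,0],"twist": 0},{"fingers": 180,"travel": [-4,0,0],"twist": 0},{"fingers": 180,"travel": [0,0,0],"twist": 0}]}}

```text
time: 10.4
ee_pos: [0.5648, 0.0787, 0.0465]
eef_rot: [-180.0, 0.0, 92.3]
ft_force: [0.8, -1.0, -0.7]
grip_width: 0.29
grip_force: 0.0
```

```bash
python3 m.py m2.png
```

```text
tcp [ -0.5 147. ] 0.046490996546693704 92.25796787809364 [ 0.8 -1.  -0.7]
```

View pics/m2.png

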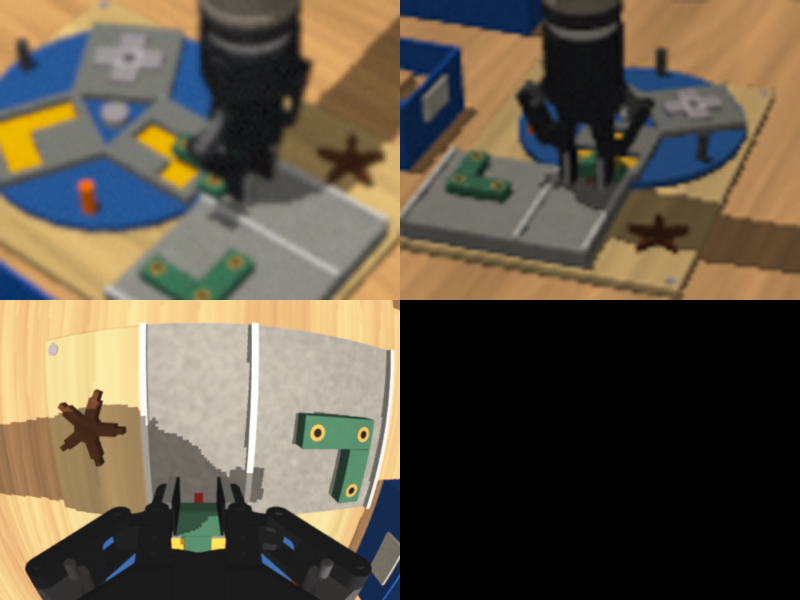

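The jig now straddles the rim with its leg over the T cavity and is square. I'll finish slowly.

Emit:
{"fn": "drive_tool", "kwargs": {"motion": [{"fingers": 180,"travel": [-5,0,0],"twist": 0},{"fingers": 180,"travel": [-5,0,0],"twist": 0},{"fingers": 180,"travel": [-5,0,0],"twist": 0},{"fingers": 180,"travel": [-5,0,0],"twist": 0},{"fingers": 180,"travel": [-4,0,0],"twist": 0},{"fingers": 180,"travel": [-4,0,0],"twist": 0},{"fingers": 180,"travel": [-3,0,0],"twist": 0},{"fingers": 180,"travel": [-3,0,0],"twist": 0},{"fingers": 180,"travel": [-3,0,0],"twist": 0},{"fingers": 180,"travel": [0,0,0],"twist": 0}]}}

```text
time: 11.8
ee_pos: [0.5663, 0.0419, 0.0466]
eef_rot: [180.0, 0.0, 92.3]
ft_force: [-0.3, -0.2, -0.5]
grip_width: 0.295
grip_force: 0.0
```

```bash
python3 m.py m3.png
```

```text
tcp [ -0.4 110.2] 0.046587584093539816 92.26652796875369 [-0.3 -0.2 -0.5]
```

View pics/m3.png

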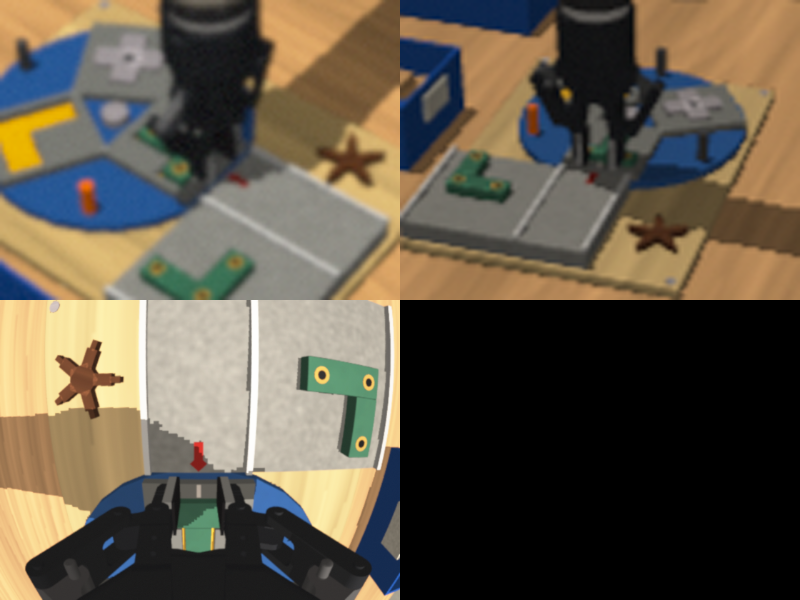

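The jig seems to have dropped in, as there is no contact force left. I'll withdraw and look from above.

Emit:
{"fn": "drive_tool", "kwargs": {"motion": [{"fingers": 180,"travel": [4,0,0],"twist": 0},{"fingers": 180,"travel": [0,0,-20],"twist": 0},{"fingers": 180,"travel": [0,0,-50],"twist": 0},{"fingers": 100,"travel": [0,0,-60],"twist": 0},{"fingers": 0,"travel": [-45,0,-40],"twist": 0},{"fingers": 0,"travel": [-55,0,0],"twist": 0},{"fingers": 0,"travel": [-20,0,0],"twist": 0},{"fingers": 0,"travel": [0,0,0],"twist": 0},{"fingers": 0,"travel": [0,0,0],"twist": 0}]}}

```text
time: 13.08
ee_pos: [0.5709, -0.0707, 0.2162]
eef_rot: [-180.0, -0.1, 92.5]
ft_force: [0.1, -0.2, -0.2]
grip_width: 1.001
grip_force: 0.0
```

```bash
python3 - <<'E'
from h import *
print(manip.sense()["ee_pos"])
f=grab("wrist","w5.png"); im=f["color"]
P={}
for nm,lo,hi,z,box in [("white",(0,0,185),(180,60,255),.030,(200,60,420,300)),("red",(0,150,80),(5,255,255),.031,(200,20,380,200)),("green",(40,80,30),(90,255,255),.034,(200,0,440,300)),("yellow",(20,150,100),(32,255,255),.022,(200,20,440,300)),("orange",(5,180,150),(18,255,255),.054,(200,20,450,300))]:
    for c,s in blobs(im,lo,hi,15,box)[0]:
        p=onz(f,*c,z,True)*1e3; v=p[:2]-[571.2,-68.2]; print(nm,c.round(),s,p.round(1),"r",np.hypot(*v).round(1),"ang",np.degrees(np.arctan2(-v[0],v[1])).round(2))
h=grab("side"); d=proj(h,(.57,-.02,.03)).astype(int)
B=cv2.resize(h["color"][d[1]-38:d[1]+38,d[0]-50:d[0]+50],(400,300),interpolation=2)
A=cv2.resize(im[20:320,180:440],(400,461),interpolation=2); k=np.zeros((461,800,3),np.uint8);k[:,:400]=A;k[:300,400:]=B
cv2.imwrite("pics/f5.png",k)
E
```

```text
[ 0.57092792 -0.07073306  0.21620179]
white [278.  74.] [276  68   5  12  56] [567.3  37.8  30. ] r 106.1 ang 2.12
white [316. 161.] [315 159   4   5  16] [608.5 -45.1  30. ] r 43.9 ang -58.2
white [226. 224.] [200 204  51  38 746] [ 519.5 -114.9   30. ] r 69.7 ang 132.14
white [364. 232.] [360 229   8   7  34] [ 664.9 -118.    30. ] r 106.0 ang -117.98
red [278.  47.] [273  38  10  19 116] [565.7  63.9  31. ] r 132.2 ang 2.37
green [389.  19.] [ 348    0   60   52 1131] [673.5 103.8  34. ] r 200.1 ang -30.76
green [277. 105.] [ 246   81   63   67 1682] [567.9   6.9  34. ] r 75.1 ang 2.54
yellow [280. 120.] [244  82  68  70 412] [571.4  -7.8  22. ] r 60.4 ang -0.18
yellow [333. 222.] [ 288  192   86   59 2189] [ 631.6 -110.3   22. ] r 73.6 ang -124.91
orange [375. 133.] [371 128  10  11  87] [658.4 -12.3  54. ] r 103.6 ang -57.32
```

View pics/f5.png

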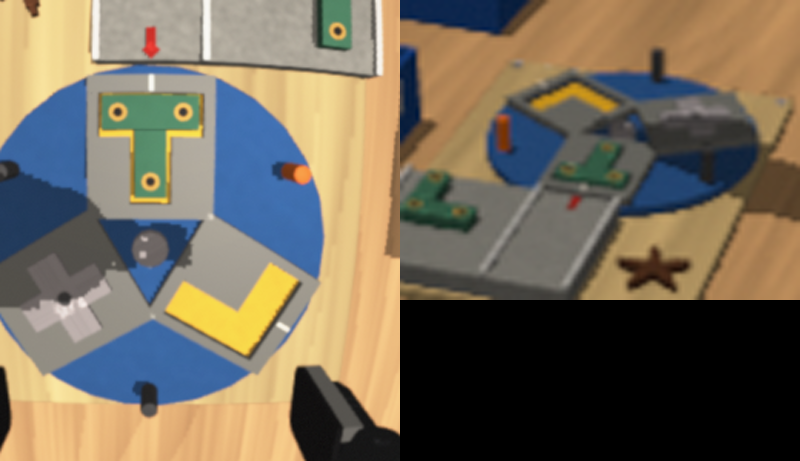

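The T jig lies flat in its cavity with a yellow margin showing round it. Its mark at (278,74) faces the pointer to within about 0.3°, and nothing else has been disturbed.

```bash
python3 -c "
from bench import manip
print(manip.job_done())"
```

```text
the job is handed in; nothing more can be done
None
```

The job is handed in at about 13 s: the T jig lies flat in its cavity, its mark faces the pointer to within about 0.3°, and the L jig and everything else I could see is where it was.

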